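Tare the screw scale for its dish

ROBOT

A 6-joint arm with a two-finger parallel gripper is mounted at the origin on the work surface. World frame = base frame: x ahead of the robot, y to its left, z up, the work surface at z = 0. Lengths are in mm, angles in rad, forces in N, time in s.
With the tool pointing down it reaches from about 275 to 1000 mm from the base axis. Payload 8.4 kg.
Tool frame: the origin (TCP) lies between the finger pads; the fingertips stand r.tips_ahead ahead of it and the grasp point (between the pads) lies 6 mm ahead of it (r.tips_ahead is the distance from the TCP to the fingertips, in mm); z points along the fingers, y is the line along which they close (so a half turn about z gives the same grasp; the last joint's range is limited). The gripper opens to 85 mm and grips with 20 to 120 N. Pads are 22 mm wide; open, the fingers measure 114 mm over their backs; the gripper's body (76 mm by 85 mm) begins 54 mm behind the grasp point. The pads swing forward as they close: fully open they stand 13 mm farther back than shut.
Start: joints at [-1.105, 0.353, 1.633, -0, 1.155, -0.002], TCP at [281.826, -557.855, 217.581] pointing down, gripper open.
Joint ranges: [-2.63, 2.63], [-0.92, 2.1], [0.06, 2.66], [-1.3, 4.44], [0, 2.69], [-3.02, 3.02]. Speed limits (rad/s): [2.22, 2.22, 2.79, 3.14, 3.14, 3.14].

INTERFACE

Orientations are given as [roll, pitch, yaw] about the fixed x, y, z axes, in that order (R = Rz(yaw) Ry(pitch) Rx(roll)).
In Python, from rig import r gives the robot as it stands.
- The arm moves only by the tool carry_out, never from a script. Its arguments are lists of equal length, an entry for each row: "delta_pos": the shift along the tool's x, y, z in m, a list of three; "rot": the turn, a rotation vector about the tool's x, y, z in degrees, a list of three. A call has 1 to 8 rows; each row is the pose to reach, as a shift and turn from the pose commanded when the call began, along the tool's axes at that moment; what a row does not reach only later rows make up. A row lasts 1/8 s, in which the tool goes at most 62.5 mm and 10.7 degrees, less where a joint would pass 70% of its speed; a pose out of reach is approached as far as the arm can. A call with a gripper value outside its range is refused whole. "claw" is the finger opening in m, from 0 to 0.0854, set as the call begins (left out, the last holds). The fingers move at their own pace and stop on an object; "grip_force" is the grip in N (left out, the last holds). Time passes only in rows, so rows that repeat a pose let the fingers close. It gives the time, the measured TCP pose, the force, the opening and the grip force at its end, in the units of the state.
- r.sense(): the state, without advancing time (a new reading comes with each control period).
- r.grab_frame(name): name is "side" or "top"; returns the picture (400x640x3 uint8, blue, green, red); there is no depth.
- r.camera_info(name): a dict with "fx", "fy", "cx", "cy" (pixels), "pose" (4x4, takes a point from camera to world coordinates). Camera axes: x right, y down, z forward; pixel columns grow to the right and rows downward; lengths in mm; the calibration is good to about 2 mm. A picture is of the moment at which its call begins. camera_info takes no time and is no camera call.
- r.sign_off(): hands the job in; it is judged then, once.
Trained networks look in the newest picture that a camera, given by its name, has taken for a name from the list of things; names that differ only in an ending like _2 or _b are one class to them, and where a whole thing is asked for, a point or a joint stands for the part that bears it (a point fixed in the world has none). Each returns a list of dicts, best first, with "p" (0 to 1); they miss things now and then, are a little off and sometimes report something else, mostly with a low value. They report only what shows in the picture. A call takes as long as a camera call.
- r.recognise(thing, camera): "box" ([left, top, right, bottom] in pixels, round what is visible of it).
- r.cut_out(thing, camera): "mask" (400x640 bool, what is visible of it) and "box" ([left, top, right, bottom] in pixels, round what is visible of it).
The state is a dict: "clock": time; "qpos": joint angles; "qvel": joint speeds; "joint_efforts": joint torques, N m; "eef_pos": TCP position; "tcp_rot": TCP orientation; "contact_force": force on the tool from outside, world axes, zero at the start; "wrist_torque": the same for the moment, N m; "opening": opening from 0.0 (shut) to 1.0 (fully open); "grasp_force": force on a finger pad.
Only numpy, scipy, OpenCV 4.12 (cv2) and the standard library are available. Lean on these libraries where they do the work, as an engineer would, in place of code of your own. Each camera call takes 0.05 s, during which the arm holds its last target. There are 200 camera calls.

TASK

Tare the bench scale for the empty metal screw dish: set the dish gently down, upright, in the middle of the scale's round pan and let go of it. Then turn the bezel of the sloping dial until the pointer reads zero (the red zero mark lies right at the pointer's tip), and leave it so with the dish still on the pan. Do not knock the other things on the bench about or slam the pan down to its stop.

Things in the scene. Friction and masses are not known exactly. Their poses are not given: they have to be found in the camera images.
- scale: grey bench scale, 245 x 170 mm footprint, fixed to the table. Origin: centre of its underside; z up; +x from the dial side (low) to the pan side (high). A sloping panel (130 mm along the slope, 150 mm wide) carries the dial; its upward normal is (-sin 32deg, 0, cos 32deg) in this frame, i.e. it leans 32 degrees from vertical towards the dial side. Behind it a block 96 mm high carries the pan
- dial_centre (a point): where the dial's axis meets the sloping panel: (-65, 0, 65) mm in the scale's frame. Fixed; its axes are those of the scale's body
- bezel (a joint): angle of the dark knurled bezel, a drum 64 mm in diameter that stands 24 mm out of the panel along the panel's normal and carries the white dial face with 30 divisions (12 degrees each) and the red zero mark. 0: the zero mark points up the slope; grows clockwise as seen by someone facing the dial. Turns freely both ways through more than a full turn, with light friction (about 0.05 N m), and stays where it is left. Panel is bare for 25 mm and more around it
- bezel_zero (a point): outer part of the red zero mark, 25 mm from the dial axis and 21 mm out from the panel; turns with the bezel
- pointer (a joint): angle of the blue pointer over the dial face, same zero and sense as the bezel. It stands at 0 with the pan empty and is driven clockwise by the pan alone: 0.15 rad per mm that the pan sinks. Turning the bezel does not move it. It reads zero when the bezel angle equals it, full turns apart
- pointer_tip (a point): tip of the pointer, 25 mm from the dial axis and 21 mm out from the panel; coincides with bezel_zero when the scale reads zero
- pan_top (a point): centre of the upper face of the flat round steel pan, 112 mm in diameter, 118 mm above the table when empty; at (65, 0, 118) mm in the scale's frame. The pan sinks straight down under load against a spring of 300 N/m (0.3 N per mm)
- pan (a joint): how far the pan has sunk, m: 0 empty, bottom stop at 0.017. The dish makes it sink some 4 to 9 mm
- dish: empty round aluminium-coloured screw dish with straight walls, 62 mm in diameter, 34 mm high, wall 3 mm, 130 to 270 g. Origin: centre of its underside, z up
- black_pot: black plastic pot, 52 mm in diameter, 36 mm high, not to be moved. Origin: centre of its underside
- yellow_jar: closed yellow jar, 50 mm in diameter, 42 mm high, not to be moved. Origin: centre of its underside
- driver_a: red-handled screwdriver lying on the table, 160 mm long, not to be moved
- driver_b: red-handled screwdriver lying on the table, 180 mm long, not to be moved
- multimeter: yellow multimeter lying on its back, 150 x 80 x 36 mm, not to be moved
- ssd: flat metal disk drive, 100 x 70 x 8 mm, not to be moved

How it is judged:
By the outcome, as a careful person would: the job done as asked, in the order asked, and still so for the second after the job is handed in, with the robot touching nothing.
It also fails if it takes over 61 s, if anything falls off the work surface, if the arm or the gripper's body presses on something with over 40 N, if the wrist force passes 120 N, or if a joint passes its speed limit or range.

## Working session

There is one attempt and no reset: what is moved stays moved. The work goes in short steps, Python scripts to look and compute and a tool call to move; the robot and the scene stay as the last step left them, time stands still between calls to the robot, and variables do not carry over. Pictures are saved under pics/ and viewed, at most 10 in all, crops included, and the job is handed in when it is done.

Besides the shell and the picture viewer there is one more tool, called after "Request:" in YAML: its name, and indented under it one key for each argument. carry_out: Moves the arm, as the interface text tells. Its arguments: {"type":"object","properties":{"delta_pos":{"type":"array","items":{"type":"array","items":{"type":"number"}}},"rot":{"type":"array","items":{"type":"array","items":{"type":"number"}}},"claw":{"type":"number"},"grip_force":{"type":"number"}},"required":["delta_pos","rot"]}

```bash
mkdir -p pics; ls; cat > h.py <<'E'
import numpy as np, cv2
from rig import r
from scipy.spatial.transform import Rotation as R
def ray(cam,u,v):
    c=r.camera_info(cam);P=np.array(c["pose"])
    d=P[:3,:3]@np.array([(u-c["cx"])/c["fx"],(v-c["cy"])/c["fy"],1.]);return P[:3,3],d/np.linalg.norm(d)
def onz(cam,u,v,z):
    o,d=ray(cam,u,v);return o+d*(z-o[2])/d[2]
def proj(cam,p):
    c=r.camera_info(cam);q=np.linalg.inv(np.array(c["pose"]))@np.append(p,1)
    return np.array([c["fx"]*q[0]/q[2]+c["cx"],c["fy"]*q[1]/q[2]+c["cy"]])
def tri(u1,u2):
    (o,d),(p,e)=ray("side",*u1),ray("top",*u2)
    t=np.linalg.lstsq(np.c_[d,-e],p-o,rcond=None)[0];a=o+d*t[0];b=p+e*t[1];return (a+b)/2,np.linalg.norm(a-b)
E
python3 - <<'E'
from h import *
ims=[]
for c in("side","top"):
    f=r.grab_frame(c);cv2.imwrite(f"pics/{c}0.png",f)
    print(c,np.round(r.camera_info(c)["pose"],2).tolist(),r.camera_info(c)["fx"])
    for t in("dish","black_pot","yellow_jar","scale","pan","bezel","bezel_zero","pointer","multimeter"):
        print(t,[(np.round(d["box"]).tolist(),round(d["p"],2)) for d in r.recognise(t,c)[:2]])
print(r.sense(),r.tips_ahead)
E
```

```text
pics
side [[0.98, -0.13, 0.13, 277.9], [-0.18, -0.66, 0.73, -1075.71], [-0.01, -0.74, -0.67, 1000.78], [0.0, 0.0, 0.0, 1.0]] 447.2848124017271
dish [([356.0, 219.0, 374.0, 241.0], 0.7), ([318.0, 134.0, 350.0, 154.0], 0.61)]
black_pot [([347.0, 268.0, 367.0, 292.0], 0.84)]
yellow_jar [([312.0, 234.0, 328.0, 251.0], 0.62)]
scale [([311.0, 229.0, 331.0, 252.0], 0.46)]
pan [([318.0, 135.0, 353.0, 152.0], 0.86)]
bezel [([345.0, 162.0, 363.0, 189.0], 0.67), ([318.0, 321.0, 380.0, 365.0], 0.23)]
bezel_zero [([344.0, 166.0, 365.0, 182.0], 0.72)]
pointer []
multimeter [([384.0, 273.0, 420.0, 326.0], 0.71)]
top [[-0.02, -1.0, 0.06, 415.41], [-1.0, 0.02, 0.02, -113.37], [-0.02, -0.06, -1.0, 1226.85], [0.0, 0.0, 0.0, 1.0]] 450.2077601219276
dish [([336.0, 147.0, 356.0, 172.0], 0.71), ([349.0, 202.0, 366.0, 219.0], 0.49)]
black_pot [([407.0, 174.0, 428.0, 193.0], 0.64)]
yellow_jar []
scale [([190.0, 121.0, 301.0, 205.0], 0.63)]
pan [([194.0, 137.0, 240.0, 186.0], 0.91)]
bezel [([256.0, 138.0, 285.0, 164.0], 0.67)]
bezel_zero [([256.0, 141.0, 286.0, 164.0], 0.75)]
pointer [([470.0, 184.0, 506.0, 215.0], 0.72)]
multimeter [([413.0, 120.0, 475.0, 167.0], 0.91), ([194.0, 141.0, 237.0, 184.0], 0.62)]
{'clock': 1.0, 'qpos': array([-1.10538638e+00,  3.52987131e-01,  1.63334431e+00, -3.33851350e-05,
        1.15519474e+00, -2.40064630e-03]), 'qvel': array([ 3.10374345e-04, -1.12481869e-03, -9.56168521e-04,  1.20253637e-03,
       -1.12362323e-04,  2.40366676e-05]), 'joint_efforts': array([ 1.58544888e-03, -6.05161572e+01, -3.42438090e+01,  5.64975949e-05,
        1.10355984e-03, -3.73949831e-05]), 'eef_pos': array([ 281.84066124, -557.88848491,  217.61288239]), 'tcp_rot': array([3.14152626e+00, 3.07035614e-05, 4.67824066e-01]), 'contact_force': array([0.355197  , 0.19243637, 0.62899533]), 'wrist_torque': array([-0.00012354, -0.0286612 ,  0.0185139 ]), 'grasp_force': 0.0, 'opening': 0.9976174015433709} 25.0
```

```bash
python3 - <<'E'
import cv2
a=cv2.imread("pics/side0.png")[100:380,230:470];b=cv2.imread("pics/top0.png")[90:260,170:520]
cv2.imwrite("pics/a.png",cv2.resize(a,None,fx=2.1,fy=2.1,interpolation=2));cv2.imwrite("pics/b.png",cv2.resize(b,None,fx=2.2,fy=2.2,interpolation=2))
E
```

```text
(no output)
```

View pics/a.png

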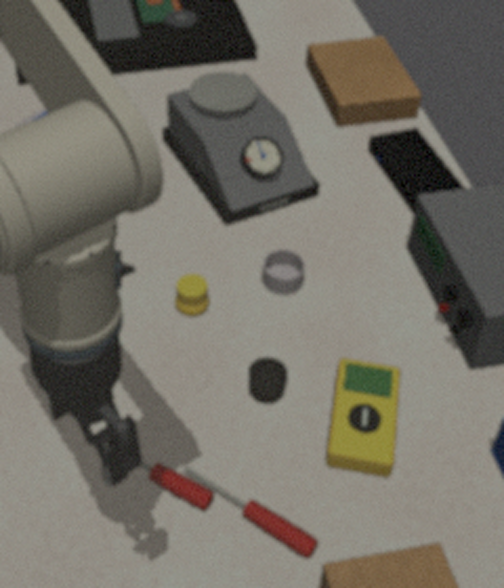

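View pics/b.png

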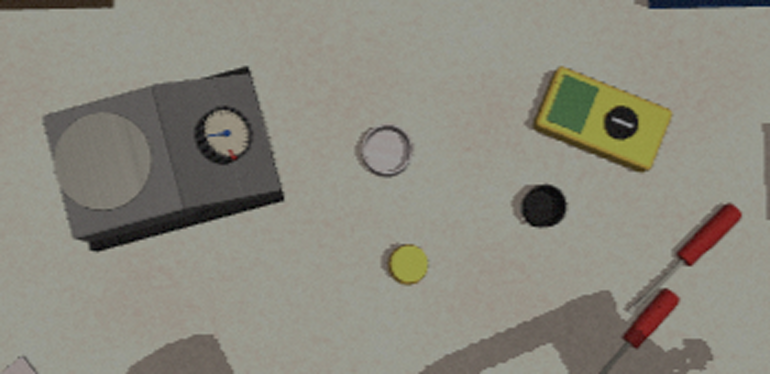

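The side view shows the dish at about (365,230), the pan at (336,145) and the dial at (355,175). The top view shows the dish at (345,158), the pan at (216,163), the dial at (272,151) and the red mark below and right of the dial centre.

```bash
python3 - <<'E'
from h import *
def cen(t,c):
    d=r.cut_out(t,c)[0];m=d["mask"];ys,xs=np.nonzero(m);return np.array([xs.mean(),ys.mean()]),d["box"]
for t in("dish","pan","bezel","black_pot","yellow_jar"):
    try:
        s,bs=cen(t,"side");u,bu=cen(t,"top");p,e=tri(s,u);print(t,s.round(1),u.round(1),np.round(bu),p.round(1),round(e,1))
    except Exception as x: print(t,x)
print("dish rough from boxes",tri((364.8,229.5),(345.5,158.5)))
pan=onz("top",216.4,163.2,118);dc=tri((354.8,174.8),(271.8,150.9))
print("pan",pan,tri((336.2,144.8),(216.4,163.2)),"dial",dc)
# scale top corners in top view: far edge of block (z=96)
for u,v in((43,117),(75,238)): print("corner",onz("top",170+u/2.2,90+v/2.2,96))
for u,v in((283,200),(247,67)): print("front corner",onz("top",170+u/2.2,90+v/2.2,30))
E
```

```text
dish [364.  228.8] [345.3 157.7] [335. 148. 356. 170.] [ 593.1 -158.3   18.3] 3.7
pan [335.4 143.2] [215.7 162.7] [191. 138. 239. 188.] [572.6 168.8 114.8] 3.1
bezel [336.  143.3] [270.8 151. ] [256. 138. 285. 164.] [560.5  19.1 222. ] 45.2
black_pot [356.5 280.7] [416.7 183.1] [408. 177. 426. 192.] [ 520.7 -347.7   20.3] 4.0
yellow_jar [320.8 240. ] [354.8 209.9] [346. 202. 365. 222.] [ 452.7 -181.2   20.2] 1.6
dish rough from boxes (array([ 593.44628934, -159.12616007,   15.49776913]), np.float64(0.2408658198929272))
pan [572.48844254 166.08504565 118.        ] (array([574.049796  , 168.70278594, 107.56676077]), np.float64(0.16752590760044916)) dial (array([607.55068818,  32.80843802,  76.69159605]), np.float64(0.14320432137071276))
corner [628.20900858 240.24508134  96.        ]
corner [487.14611854 203.16034268  96.        ]
front corner [533.27060705 -32.34429341  30.        ]
front corner [697.53072424   9.65486589  30.        ]
```

```bash
cat >> h.py <<'E'
def plan(pos,Rt=None):
    s=r.sense();R0=R.from_euler("xyz",s["tcp_rot"]);Rt=R0 if Rt is None else Rt
    print("delta m",np.round(R0.inv().apply(np.array(pos)-s["eef_pos"])/1000,4),"rot deg",np.round((R0.inv()*Rt).as_rotvec(degrees=True),2),"rows>=",round(np.linalg.norm(np.array(pos)-s["eef_pos"])/62.5,1))
E
python3 -c "
from h import *
plan((593,-158.5,110))"
```

```text
delta m [ 0.4578 -0.2161  0.1076] rot deg [0. 0. 0.] rows>= 8.3
```

Request:
carry_out:
  delta_pos:
    - [0.458,-0.216,0.05]
    - [0.458,-0.216,0.05]
    - [0.458,-0.216,0.05]
    - [0.458,-0.216,0.05]
    - [0.458,-0.216,0.05]
    - [0.458,-0.216,0.05]
    - [0.458,-0.216,0.08]
    - [0.458,-0.216,0.108]
  rot:
    - [0,0,0]
    - [0,0,0]
    - [0,0,0]
    - [0,0,0]
    - [0,0,0]
    - [0,0,0]
    - [0,0,0]
    - [0,0,0]
  claw: 0.0854

```text
clock: 2.5
eef_pos: [581.9, -174.8, 126.4]
tcp_rot: [3.139, -0.003, 0.468]
contact_force: [0.3, -0.3, -0.2]
opening: 0.999
grasp_force: 0.0
```

Request:
carry_out:
  delta_pos:
    - [0,0,0]
    - [0,0,0]
  rot:
    - [0,0,0]
    - [0,0,0]

```text
clock: 2.75
eef_pos: [579.3, -176.4, 125.5]
tcp_rot: [-3.142, 0.0, 0.469]
contact_force: [-0.7, 0.9, -0.1]
opening: 0.998
grasp_force: 0.0
```

```bash
python3 - <<'E'
from h import *
f={c:r.grab_frame(c) for c in("side","top")}
print(r.sense()["eef_pos"].round(1),r.sense()["contact_force"])
plan((593,-158.5,110));plan((593,-158.5,32))
ims=[]
for c in f:
    u,v=proj(c,(593,-158.5,34)).round().astype(int);print(c,u,v,[ (np.round(d["box"]),d["p"]) for d in r.recognise("dish",c)[:2]])
    k=f[c].copy();ims.append(cv2.resize(k[v-50:v+50,u-60:u+60],None,fx=3.3,fy=3.3,interpolation=2))
cv2.imwrite("pics/c.png",np.hstack(ims))
E
```

```text
[ 579.3 -177.4  126.3] [-0.51264948 -0.56317378 -0.35379996]
delta m [ 0.0207 -0.0107  0.0163] rot deg [0. 0. 0.] rows>= 0.5
delta m [ 0.0207 -0.0108  0.0943] rot deg [0. 0. 0.] rows>= 1.6
side 365 225 [(array([356., 219., 375., 240.]), 0.91)]
top 346 158 [(array([337., 147., 349., 169.]), 0.47)]
```

View pics/c.png

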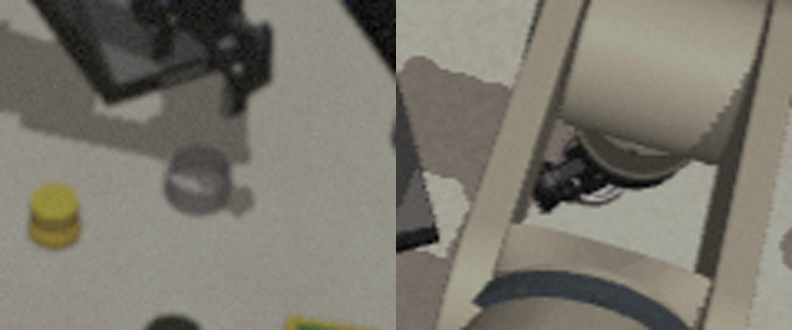

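The side view shows the dish untouched, centred near (365,229) and matching the projection, with the gripper above it. Going down.

Request:
carry_out:
  delta_pos:
    - [0.021,-0.011,0.016]
    - [0.021,-0.011,0.016]
    - [0.021,-0.011,0.045]
    - [0.021,-0.011,0.07]
    - [0.021,-0.011,0.09]
    - [0.021,-0.011,0.095]
    - [0.021,-0.011,0.095]
  rot:
    - [0,0,0]
    - [0,0,0]
    - [0,0,0]
    - [0,0,0]
    - [0,0,0]
    - [0,0,0]
    - [0,0,0]

```text
clock: 3.82
eef_pos: [593.2, -157.1, 30.5]
tcp_rot: [-3.142, 0.0, 0.468]
contact_force: [0.7, -0.8, 0.1]
opening: 0.995
grasp_force: 0.0
```

```bash
python3 - <<'E'
from h import *
f=r.grab_frame("side");s=r.sense();print(s["eef_pos"].round(1),s["contact_force"])
cv2.imwrite("pics/d.png",cv2.resize(f[175:275,305:425],None,fx=4,fy=4,interpolation=2))
E
```

```text
[ 593.6 -157.2   31.1] [-0.52527707 -1.0294735  -0.36799305]
```

View pics/d.png

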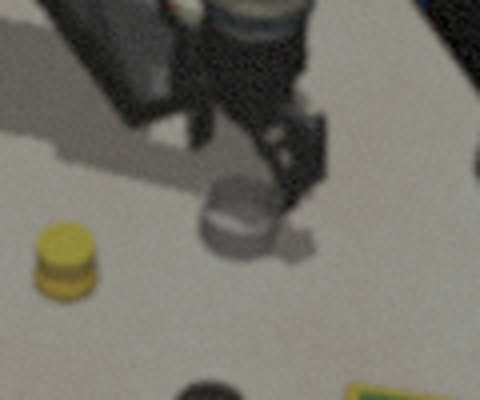

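The dish, at crop (240,215), sits between the fingers. Closing.

Request:
carry_out:
  delta_pos:
    - [0,0,0]
    - [0,0,0]
    - [0,0,0]
    - [0,0,0]
    - [0,0,0]
    - [0,0,0]
  rot:
    - [0,0,0]
    - [0,0,0]
    - [0,0,0]
    - [0,0,0]
    - [0,0,0]
    - [0,0,0]
  claw: 0.055
  grip_force: 25

```text
clock: 4.62
eef_pos: [593.1, -157.1, 30.5]
tcp_rot: [-3.142, 0.0, 0.468]
contact_force: [0.0, 0.2, -0.4]
opening: 0.639
grasp_force: 0.0
```

```bash
python3 - <<'E'
from h import *
f=r.grab_frame("side");s=r.sense();print(s["eef_pos"].round(1),s["contact_force"],s["grasp_force"],s["opening"])
g=r.grab_frame("top")
cv2.imwrite("pics/e.png",np.hstack([cv2.resize(k,None,fx=4,fy=4,interpolation=2) for k in (f[185:265,315:415],g[118:198,296:396])]))
E
```

```text
[ 593.1 -157.1   30.5] [-0.22365355 -0.17701188 -0.13000264] 0.0 0.6423418683392487
```

View pics/e.png

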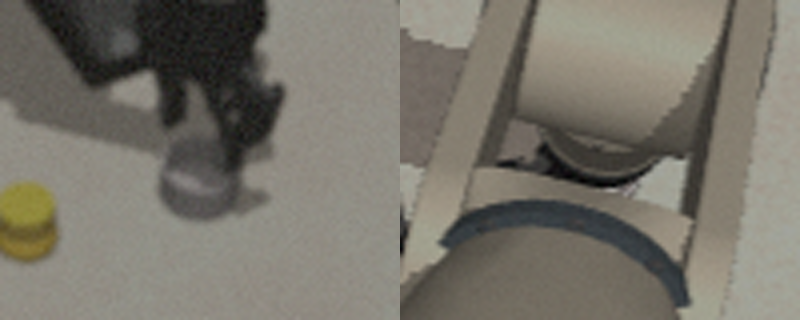

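```bash
python3 - <<'E'
from h import *
y=np.array([.451,-.893,0])
for z in(5,15,25,40,60):
  print(z,[proj("side",np.array([593,-157,z])+s*27*y).round(1) for s in(-1,1)])
for p in((593,-158,34),(593,-127,34),(593,-189,34),(593,-189,0)): print(p,proj("side",p).round(1))
for c in("side",):print([ (np.round(d["box"]),d["p"]) for d in r.recognise("dish",c)[:2]])
E
```

```text
5 [array([358.4, 226.5]), array([370.2, 236.5])]
15 [array([358.6, 224.2]), array([370.4, 234.2])]
25 [array([358.8, 221.9]), array([370.7, 231.9])]
40 [array([359.1, 218.4]), array([371. , 228.4])]
60 [array([359.4, 213.7]), array([371.5, 223.7])]
(593, -158, 34) [364.9 225. ]
(593, -127, 34) [362.3 218. ]
(593, -189, 34) [367.7 232.2]
(593, -189, 0) [366.9 240. ]
[(array([356., 218., 376., 238.]), 0.84), (array([319., 134., 354., 153.]), 0.18)]
```

```bash
python3 - <<'E'
from h import *
y=np.array([.451,-.893,0])
for z in(193,205,217,240): print(z,[((proj("side",np.array([282,-558,z])+s*50*y)-[230,100])*2.1).round(0) for s in(-1,1)])
k=cv2.imread("pics/side0.png")[270:350,250:330];k2=r.grab_frame("side")[195:255,335:395]
cv2.imwrite("pics/f.png",np.hstack([cv2.resize(cv2.convertScaleAbs(i,alpha=1.5,beta=25),(400,400),interpolation=2) for i in(k,k2)]))
E
```

```text
193 [array([ 66., 441.]), array([123., 512.])]
205 [array([ 65., 434.]), array([122., 506.])]
217 [array([ 64., 427.]), array([122., 499.])]
240 [array([ 62., 413.]), array([120., 485.])]
```

View pics/f.png

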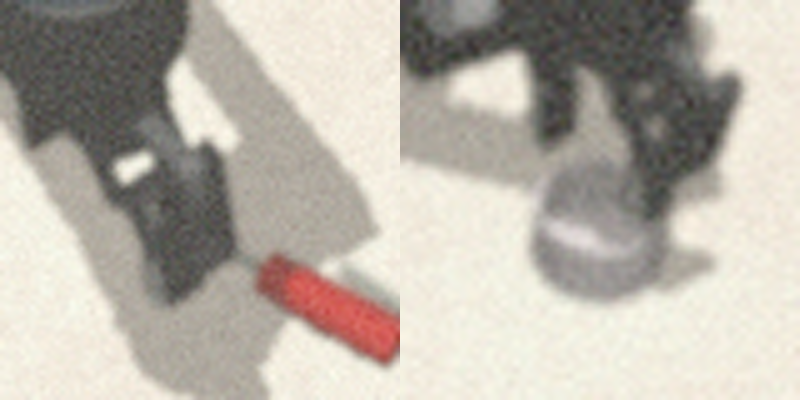

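```bash
python3 - <<'E'
from h import *
y=np.array([.451,-.893,0])
for z in(100,114,150): print(z,proj("top",np.array([579,-177,z])-57*y).round(1),proj("top",np.array([579,-177,z])-42*y).round(1))
print("observed ~ (327-331,171)")
print("start top, shadowless: near/far", [proj("top",np.array([282,-558,205])+s*57*y).round(1) for s in(-1,1)])
for c in ("side","top"): print(c,proj(c,r.sense()["eef_pos"]))
f=cv2.imread("pics/top0.png");g=r.grab_frame("top")
cv2.imwrite("pics/g.png",np.hstack([cv2.resize(cv2.convertScaleAbs(f[180:380,360:640],alpha=1.5,beta=25),(448,320)),cv2.resize(cv2.convertScaleAbs(g[138:178,316:376],alpha=1.6,beta=25),(352,320),interpolation=2)]))
E
```

```text
100 [333.8 169.6] [339.1 166.9]
114 [333.9 168.9] [339.2 166.1]
150 [334.  167.1] [339.6 164.2]
observed ~ (327-331,171)
start top, shadowless: near/far [array([507.5, 293.3]), array([552.6, 269.4])]
side [364.7992484  225.60898801]
top [344.94430368 157.77764873]
```

View pics/g.png

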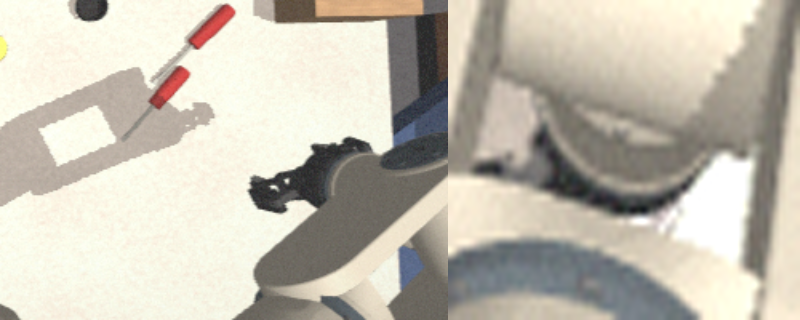

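The closing had no contact (opening 55 mm, grasp force 0), and both views put the visible fingertips about 40 mm higher than expected. I'll open and go down in guarded steps.

Request:
carry_out:
  delta_pos:
    - [0,0,0]
    - [0,0,0]
    - [0,0,0]
    - [0,0,0]
    - [0,0,0.003]
    - [0,0,0.006]
    - [0,0,0.009]
    - [0,0,0.009]
  rot:
    - [0,0,0]
    - [0,0,0]
    - [0,0,0]
    - [0,0,0]
    - [0,0,0]
    - [0,0,0]
    - [0,0,0]
    - [0,0,0]
  claw: 0.0854

```text
clock: 5.88
eef_pos: [592.8, -157.0, 21.1]
tcp_rot: [-3.141, 0.001, 0.468]
contact_force: [-0.3, -0.0, 0.1]
opening: 0.999
grasp_force: 0.0
```

```bash
python3 - <<'E'
from h import *
f=r.grab_frame("side");s=r.sense();print(s["eef_pos"].round(1),s["contact_force"],s["opening"])
print([ (np.round(d["box"]),d["p"]) for d in r.recognise("dish","side")[:2]])
cv2.imwrite("pics/i.png",cv2.resize(cv2.convertScaleAbs(f[185:255,325:405],alpha=1.5,beta=25),None,fx=7,fy=7,interpolation=2))
E
```

```text
[ 593.  -157.    21.3] [-0.06968095 -0.42721951  0.21610894] 0.9997309044535525
[(array([356., 218., 375., 240.]), 0.62)]
```

View pics/i.png

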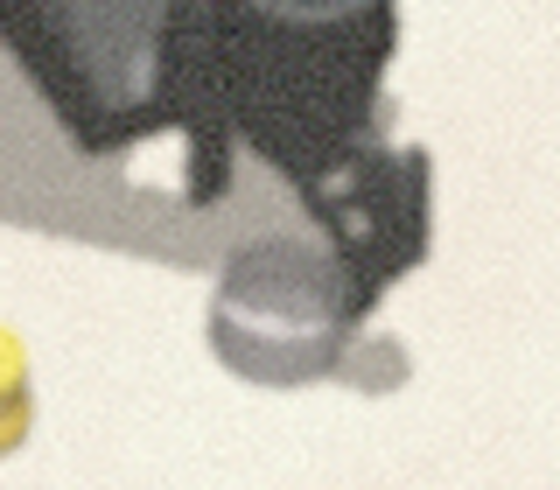

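Right tip at crop (365,320), left tip at (208,200). By projection both sit near z≈45 mm, consistent with the empty closing. I'll descend another 15 mm, guarded.

Request:
carry_out:
  delta_pos:
    - [0,0,0.004]
    - [0,0,0.008]
    - [0,0,0.012]
    - [0,0,0.015]
    - [0,0,0.015]
  rot:
    - [0,0,0]
    - [0,0,0]
    - [0,0,0]
    - [0,0,0]
    - [0,0,0]

```text
clock: 6.6
eef_pos: [592.9, -157.0, 6.1]
tcp_rot: [-3.141, 0.0, 0.468]
contact_force: [0.2, -1.2, -0.2]
opening: 0.999
grasp_force: 0.0
```

```bash
python3 - <<'E'
from h import *
f=r.grab_frame("side");s=r.sense();print(s["eef_pos"].round(1),s["contact_force"],s["opening"])
print([ (np.round(d["box"]),d["p"]) for d in r.recognise("dish","side")[:2]])
# dark gripper silhouette extents, via threshold
g=cv2.cvtColor(cv2.convertScaleAbs(f,alpha=1.5,beta=25),6); g=cv2.GaussianBlur(g,(3,3),0)
for name,(a,b) in dict(left=(352,359),right=(372,385)).items():
    rows=[v for v in range(195,255) for u in range(a,b) if g[v,u]<85]; print(name,max(rows))
E
```

```text
[ 593.1 -157.1    6.4] [-0.13649915 -0.14416093  0.62792061] 1.0008090665170568
[(array([355., 221., 373., 240.]), 0.61), (array([343., 163., 356., 188.]), 0.39)]
left 215
right 231
```

Request:
carry_out:
  delta_pos:
    - [0,0,0.003]
    - [0,0,0.006]
    - [0,0,0.009]
    - [0,0,0.012]
    - [0,0,0.012]
  rot:
    - [0,0,0]
    - [0,0,0]
    - [0,0,0]
    - [0,0,0]
    - [0,0,0]

```text
clock: 7.32
eef_pos: [592.9, -157.0, -5.8]
tcp_rot: [-3.141, 0.0, 0.468]
contact_force: [0.5, -0.0, 0.3]
opening: 1.002
grasp_force: 0.0
```

```bash
python3 - <<'E'
from h import *
f=r.grab_frame("side");s=r.sense();print(s["eef_pos"].round(1),s["contact_force"],s["opening"])
cv2.imwrite("pics/j.png",cv2.resize(cv2.convertScaleAbs(f[185:255,325:405],alpha=1.5,beta=25),None,fx=7,fy=7,interpolation=2))
E
```

```text
[ 593.  -157.1   -5.7] [ 0.21983653 -0.04096667  0.48728513] 1.0009281318886303
```

View pics/j.png

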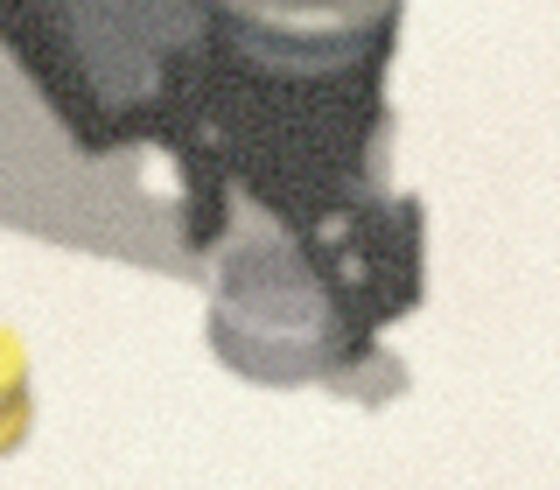

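Fingertips at crop (360,355) and (205,245) work out to z≈20 mm, straddling the dish. So the reported z is about 38 mm below the true tool position. I'll go down 6 mm more and close.

Request:
carry_out:
  delta_pos:
    - [0,0,0.003]
    - [0,0,0.006]
    - [0,0,0.006]
    - [0,0,0.006]
    - [0,0,0.006]
    - [0,0,0.006]
    - [0,0,0.006]
    - [0,0,0.006]
  rot:
    - [0,0,0]
    - [0,0,0]
    - [0,0,0]
    - [0,0,0]
    - [0,0,0]
    - [0,0,0]
    - [0,0,0]
    - [0,0,0]
  claw: 0.055
  grip_force: 25

```text
clock: 8.38
eef_pos: [593.7, -157.3, -10.1]
tcp_rot: [3.141, -0.001, 0.468]
contact_force: [-3.9, 1.1, 15.9]
opening: 0.73
grasp_force: 23.6
```

Gripped at 62 mm, with the tips lightly touching the table (16 N). Lifting.

Request:
carry_out:
  delta_pos:
    - [0,0,-0.002]
    - [0,0,-0.01]
    - [0,0,-0.03]
    - [0,0,-0.06]
    - [0,0,-0.06]
    - [0,0,-0.06]
  rot:
    - [0,0,0]
    - [0,0,0]
    - [0,0,0]
    - [0,0,0]
    - [0,0,0]
    - [0,0,0]

```text
clock: 9.12
eef_pos: [593.0, -157.0, 48.7]
tcp_rot: [3.141, -0.0, 0.468]
contact_force: [1.0, -0.3, -1.9]
opening: 0.728
grasp_force: 27.9
```

```bash
python3 - <<'E'
from h import *
F=[]
for i in range(6): r.grab_frame("side"); F.append(r.sense()["contact_force"])
s=r.sense();print(s["eef_pos"].round(1),np.mean(F,0),s["opening"],s["grasp_force"],s["qpos"].round(3))
bs=r.recognise("dish","side")[:2];r.grab_frame("top");bt=r.recognise("dish","top")[:2]
print(bs,bt)
for z in(50,60,70): print(z,proj("side",(s["eef_pos"][0],s["eef_pos"][1],z)))
plan((572.5,168,175))
E
```

```text
[ 592.6 -157.    47.8] [ 0.29584045  0.06808258 -1.25473536] 0.7266330099858204 27.870641201734543 [-0.261  0.536  1.781  0.     0.826  0.842]
[{'box': [354.1, 202.8, 368.6, 225.4], 'p': 0.76}] [{'box': [343.3, 164.4, 349.6, 166.1], 'p': 0.51}]
50 [365.06805095 221.03372196]
60 [365.28977724 218.66087777]
70 [365.51372301 216.26428149]
delta m [ 0.1283 -0.2994 -0.1268] rot deg [0. 0. 0.] rows>= 5.6
```

Request:
carry_out:
  delta_pos:
    - [0,0,-0.05]
    - [0,0,-0.1]
    - [0.03,-0.07,-0.105]
    - [0.055,-0.13,-0.105]
    - [0.08,-0.19,-0.105]
    - [0.105,-0.245,-0.105]
    - [0.12,-0.28,-0.105]
    - [0.128,-0.299,-0.105]
  rot:
    - [0,0,0]
    - [0,0,0]
    - [0,0,0]
    - [0,0,0]
    - [0,0,0]
    - [0,0,0]
    - [0,0,0]
    - [0,0,0]

```text
clock: 10.58
eef_pos: [572.1, 170.3, 153.5]
tcp_rot: [-3.141, -0.0, 0.47]
contact_force: [-0.7, -0.4, -1.4]
opening: 0.729
grasp_force: 28.9
```

Request:
carry_out:
  delta_pos:
    - [0,0,0]
    - [0,0,0]
  rot:
    - [0,0,0]
    - [0,0,0]

```text
clock: 10.82
eef_pos: [572.5, 166.3, 153.4]
tcp_rot: [3.141, 0.001, 0.467]
contact_force: [-0.5, 0.5, -1.4]
opening: 0.728
grasp_force: 28.9
```

```bash
python3 - <<'E'
from h import *
F=[]
for i in range(4): f=r.grab_frame("side"); F.append(r.sense()["contact_force"])
s=r.sense();print(s["eef_pos"].round(1),np.mean(F,0),s["opening"],s["grasp_force"],s["qpos"].round(3))
def m(t,c):
    o=[]
    for d in r.cut_out(t,c)[:2]:
        ys,xs=np.nonzero(d["mask"]);o.append((round(d["p"],2),np.round(d["box"],1).tolist(),round(xs.mean(),1),round(ys.mean(),1)))
    return o
print("side",m("dish","side"),m("pan","side"));g=r.grab_frame("top");print("top",m("dish","top"),m("pan","top"))
z=s["eef_pos"][2]+10
for c in("side","top"): print(c,"expected dish mid",proj(c,(573,168,z+17)).round(1),"pan",proj(c,(573,168,118)).round(1))
cv2.imwrite("pics/k.png",np.hstack([cv2.resize(cv2.convertScaleAbs(i,alpha=1.3,beta=20),(400,400),interpolation=2) for i in(f[90:210,290:410],g[110:210,180:280])]))
E
```

```text
[572.7 166.3 153.5] [ 0.24312195 -0.16010993 -1.21252767] 0.7268256540260979 28.872321601957083 [ 0.28   0.376  1.755 -0.     1.01   1.385]
side [(0.62, [327.9, 117.3, 339.5, 135.4], np.float64(333.2), np.float64(126.8))] [(0.66, [315.4, 231.2, 328.9, 247.7], np.float64(320.7), np.float64(239.5))]
top [(0.62, [205.3, 155.7, 222.3, 171.7], np.float64(214.7), np.float64(164.5)), (0.54, [344.9, 199.0, 361.9, 221.2], np.float64(354.3), np.float64(209.9))] [(0.7, [207.1, 145.5, 237.8, 187.6], np.float64(224.6), np.float64(170.0))]
side expected dish mid [336.4 127. ] pan [336.  142.4]
top expected dish mid [208.9 159.4] pan [215.6 163. ]
```

Request:
carry_out:
  delta_pos:
    - [0,0,0.02]
    - [0,0,0.03]
    - [0,0,0.036]
    - [0,0,0.04]
    - [0,0,0.043]
    - [0,0,0.046]
    - [0,0,0.048]
    - [0,0,0.048]
  rot:
    - [0,0,0]
    - [0,0,0]
    - [0,0,0]
    - [0,0,0]
    - [0,0,0]
    - [0,0,0]
    - [0,0,0]
    - [0,0,0]

```text
clock: 12.28
eef_pos: [572.6, 167.5, 105.6]
tcp_rot: [3.142, -0.0, 0.468]
contact_force: [0.4, -0.3, -0.7]
opening: 0.732
grasp_force: 28.9
```

```bash
python3 - <<'E'
from h import *
F=[]
for i in range(8): f=r.grab_frame("side"); F.append(r.sense()["contact_force"])
s=r.sense();print(s["eef_pos"].round(1),np.mean(F,0),s["opening"])
E
```

```text
[572.6 167.5 105.6] [ 0.28104865  0.38178123 -0.65758505] 0.7282263545124293
```

Request:
carry_out:
  delta_pos:
    - [0,0,0.001]
    - [0,0,0.002]
    - [0,0,0.003]
    - [0,0,0.003]
  rot:
    - [0,0,0]
    - [0,0,0]
    - [0,0,0]
    - [0,0,0]

```text
clock: 13.18
eef_pos: [572.6, 167.5, 102.5]
tcp_rot: [3.142, -0.0, 0.468]
contact_force: [0.1, 1.0, 0.1]
opening: 0.728
grasp_force: 29.0
```

```bash
python3 - <<'E'
from h import *
F=[]
for i in range(8): f=r.grab_frame("side"); F.append(r.sense()["contact_force"])
s=r.sense();print(s["eef_pos"].round(1),np.mean(F,0),s["opening"])
E
```

```text
[572.6 167.5 102.6] [0.41503092 0.0960601  0.44232778] 0.7296465290237548
```

Request:
carry_out:
  delta_pos:
    - [0,0,0]
    - [0,0,0]
    - [0,0,0]
    - [0,0,0]
    - [0,0,0]
    - [0,0,-0.01]
    - [0,0,-0.03]
    - [0,0,-0.06]
  rot:
    - [0,0,0]
    - [0,0,0]
    - [0,0,0]
    - [0,0,0]
    - [0,0,0]
    - [0,0,0]
    - [0,0,0]
    - [0,0,0]
  claw: 0.0854

```text
clock: 14.58
eef_pos: [572.0, 167.4, 163.1]
tcp_rot: [-3.141, 0.001, 0.468]
contact_force: [0.3, 0.1, -0.1]
opening: 1.003
grasp_force: 0.0
```

Request:
carry_out:
  delta_pos:
    - [-0.02,0.05,-0.05]
    - [-0.04,0.1,-0.1]
    - [-0.07,0.16,-0.12]
    - [-0.09,0.21,-0.12]
    - [-0.11,0.26,-0.12]
    - [-0.13,0.31,-0.12]
    - [-0.13,0.31,-0.12]
  rot:
    - [0,0,0]
    - [0,0,0]
    - [0,0,0]
    - [0,0,0]
    - [0,0,0]
    - [0,0,0]
    - [0,0,0]

```text
clock: 15.45
eef_pos: [596.2, -172.0, 283.2]
tcp_rot: [3.14, -0.0, 0.463]
contact_force: [0.1, 0.2, 0.6]
opening: 1.001
grasp_force: 0.0
```

```bash
python3 - <<'E'
from h import *
f=r.grab_frame("side");
def m(t,c):
    o=[]
    for d in r.cut_out(t,c)[:3]:
        ys,xs=np.nonzero(d["mask"]);o.append((round(d["p"],2),np.round(d["box"],1).tolist(),round(xs.mean(),1),round(ys.mean(),1)))
    return o
for t in("dish","pan","bezel","bezel_zero","pointer"):print("side",t,m(t,"side"))
g=r.grab_frame("top")
for t in("dish","pan","bezel","bezel_zero","pointer"):print("top",t,m(t,"top"))
s=r.sense();print(s["clock"],s["eef_pos"],s["contact_force"])
cv2.imwrite("pics/l.png",np.hstack([cv2.resize(cv2.convertScaleAbs(i,alpha=1.3,beta=20),(400,400),interpolation=2) for i in(f[115:205,305:395],g[110:200,200:290])]))
np.savez("l.npz",f=f,g=g)
for c in("side","top"): print(c,"dish exp",proj(c,(573,168,113+17)).round(1), "dial",proj(c,(607.5,32.8,82)).round(1))
E
```

```text
side dish [(0.8, [327.2, 132.6, 343.5, 147.1], np.float64(334.8), np.float64(139.5)), (0.61, [342.8, 163.3, 361.4, 189.2], np.float64(353.9), np.float64(174.6))]
side pan [(0.7, [316.4, 136.8, 353.4, 151.9], np.float64(336.5), np.float64(146.8)), (0.34, [343.5, 164.0, 362.6, 181.5], np.float64(353.8), np.float64(174.3))]
side bezel [(0.43, [307.9, 133.7, 379.6, 206.7], np.float64(342.7), np.float64(171.6))]
side bezel_zero [(0.74, [344.4, 163.2, 364.5, 183.6], np.float64(353.9), np.float64(174.6))]
side pointer []
top dish [(0.7, [203.5, 150.1, 224.6, 177.2], np.float64(213.8), np.float64(162.6))]
top pan [(0.98, [197.7, 139.9, 239.2, 187.2], np.float64(218.0), np.float64(163.7))]
top bezel [(0.81, [255.2, 136.1, 284.0, 166.8], np.float64(270.7), np.float64(151.0))]
top bezel_zero [(0.95, [255.1, 140.7, 286.4, 163.2], np.float64(270.9), np.float64(150.8)), (0.54, [190.1, 119.3, 290.8, 200.6], np.float64(244.8), np.float64(161.5))]
top pointer [(0.6, [189.0, 117.5, 295.2, 202.9], np.float64(244.8), np.float64(161.3))]
16.05 [ 596.31338211 -167.27417312  282.54395198] [-0.21846315  0.25599966  0.30023058]
side dish exp [336.1 139.5] dial [354.9 173.5]
top dish exp [214.4 162.3] dial [271.5 150.6]
```

```bash
cat >> h.py <<'E'
yaw=np.radians(104.7);xh=np.array([np.cos(yaw),np.sin(yaw),0])
n=-np.sin(np.radians(32))*xh+np.cos(np.radians(32))*np.array([0,0,1.])
up=np.cos(np.radians(32))*xh+np.sin(np.radians(32))*np.array([0,0,1.]);rt=np.cross(up,n)  # rt: right as seen facing the dial
D=np.array([607.8,32.,82.5])
def rectify(img,cam,c=D,S=4,h=34):
    q=np.float32([c+a*rt*h+b*up*h for a,b in((-1,1),(1,1),(1,-1),(-1,-1))]);p=np.float32([proj(cam,x) for x in q])
    N=2*h*S;H=cv2.getPerspectiveTransform(p,np.float32([(0,0),(N,0),(N,N),(0,N)]));return cv2.warpPerspective(img,H,(N,N),flags=cv2.INTER_CUBIC)
def angles(img,cam,S=4,h=34):
    w=rectify(img,cam);hsv=cv2.cvtColor(w,cv2.COLOR_BGR2HSV);g=w.astype(float)
    gray=g.mean(2);yy,xx=np.mgrid[:w.shape[0],:w.shape[1]]
    d=np.hypot(xx-h*S,yy-h*S)/S
    face=(d<34)&(gray>np.percentile(gray,50)+0)
    white=(d<33)&(gray>0.6*np.percentile(gray,95))
    ys,xs=np.nonzero(white);cx,cy=(xs.min()+xs.max())/2,(ys.min()+ys.max())/2
    out={"face":(round((cx-h*S)/S,1),round((cy-h*S)/S,1),(xs.max()-xs.min())/S,(ys.max()-ys.min())/S)}
    (cx,cy),rad=cv2.minEnclosingCircle(np.c_[xs,ys].astype(np.float32)) if False else ((cx,cy),0)
    for k,wt in (("red",g[...,2]-g[...,:2].max(2)),("blue",g[...,0]-g[...,2])):
        t=np.where(d<31,wt,0);t=np.where(t>0.5*t.max(),t,0)
        mx,my=(t*xx).sum()/t.sum(),(t*yy).sum()/t.sum()
        out[k]=(round(t.max()),round((mx-cx)/S,1),round((cy-my)/S,1),"deg %.1f"%np.degrees(np.arctan2(mx-cx,cy-my)))
    return out,w
E
python3 - <<'E'
from h import *
z=np.load("l.npz");ims=[]
print("n",n,"up",up,"rt",rt)
for c,i in(("side",z["f"]),("top",z["g"])):
    o,w=angles(i,c);print(c,o);ims.append(w)
o,w=angles(cv2.imread("pics/top0.png"),"top");print("top0",o);ims.append(w)
ims=[cv2.resize(cv2.convertScaleAbs(i,alpha=1.2,beta=10),(260,260)) for i in ims]
cv2.imwrite("pics/m.png",np.vstack([np.hstack(ims+[]),cv2.resize(cv2.imread("pics/l.png"),(780,390)) if False else cv2.resize(cv2.imread("pics/l.png"),(600,300))[:, :].repeat(1,0) if False else cv2.copyMakeBorder(cv2.resize(cv2.imread("pics/l.png"),(640,320)),0,0,0,140,0)]))
E
```

```text
n [ 0.13447122 -0.51257382  0.8480481 ] up [-0.21519894  0.82028958  0.52991926] rt [0.96726775 0.25375794 0.        ]
side {'face': (np.float64(-2.2), np.float64(1.8), np.float64(53.0), np.float64(55.5)), 'red': (41, np.float64(-25.1), np.float64(2.7), 'deg -83.9'), 'blue': (21, np.float64(2.6), np.float64(2.4), 'deg 47.4')}
top {'face': (np.float64(0.4), np.float64(3.8), np.float64(53.75), np.float64(53.5)), 'red': (94, np.float64(-26.5), np.float64(1.7), 'deg -86.4'), 'blue': (60, np.float64(0.7), np.float64(1.3), 'deg 26.7')}
top0 {'face': (np.float64(1.1), np.float64(2.4), np.float64(54.75), np.float64(56.25)), 'red': (89, np.float64(-27.3), np.float64(0.2), 'deg -89.5'), 'blue': (88, np.float64(-0.4), np.float64(2.5), 'deg -8.4')}
```

View pics/m.png

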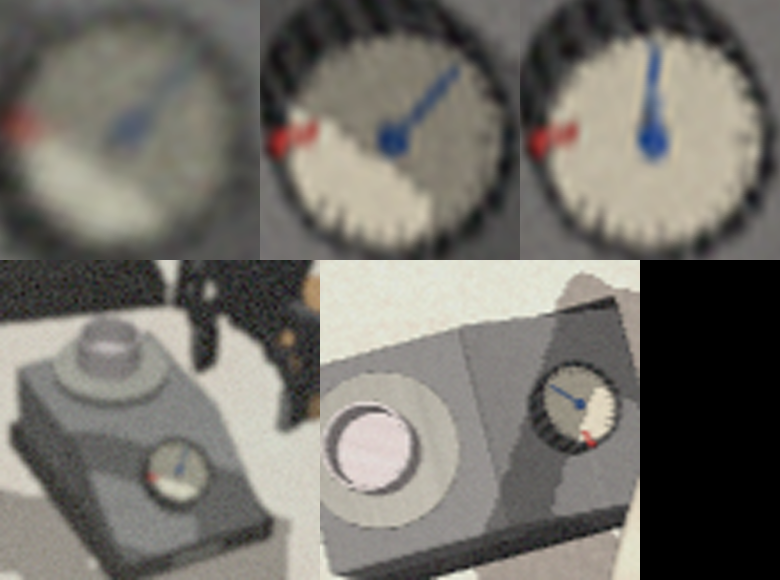

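The picture shows the dish standing centred on the pan. In the rectified top view the pointer is at about +41° and the red mark at about -87°. Before gripping the bezel I need to know whether the ~30 mm offset lies along the tool or along world z, so I'll tilt the tool in free space and compare.

```bash
python3 - <<'E'
from h import *
s=r.sense();R0=R.from_euler("xyz",s["tcp_rot"]);a=s["qpos"][0]
rad=np.array([np.cos(a),np.sin(a),0]);t=np.cross([0,0,1],rad)
print(R0.inv().apply(-t*60),s["qpos"])
plan(s["eef_pos"]+[0,0,40])
E
```

```text
[-4.06565479e+01  4.41253340e+01 -2.78741932e-03] [-2.75933855e-01  2.91371396e-01  1.57338439e+00  4.85385484e-05
  1.27687545e+00  8.26275533e-01]
delta m [ 0.   -0.   -0.04] rot deg [0. 0. 0.] rows>= 0.6
```

Request:
carry_out:
  delta_pos:
    - [0,0,0]
    - [0,0,0]
    - [0,0,0]
    - [0,0,0]
    - [0,0,0]
    - [0,0,0]
    - [0,0,0]
    - [0,0,0]
  rot:
    - [-6.8,7.4,0]
    - [-13.6,14.8,0]
    - [-20.4,22.2,0]
    - [-27.1,29.4,0]
    - [-33.9,36.8,0]
    - [-40.7,44.1,0]
    - [-40.7,44.1,0]
    - [-40.7,44.1,0]

```text
clock: 17.05
eef_pos: [591.0, -166.4, 329.5]
tcp_rot: [2.364, -0.65, 0.743]
contact_force: [0.1, 0.5, 0.1]
opening: 0.999
grasp_force: 0.0
```

```bash
python3 - <<'E'
from h import *
g=r.grab_frame("top");f=r.grab_frame("side");s=r.sense();e=s["eef_pos"];Rt=R.from_euler("xyz",s["tcp_rot"]);zt=Rt.apply([0,0,1]);yt=Rt.apply([0,1,0])
print(e.round(1),zt.round(3),yt.round(3))
print("H1 tips",[proj("top",e-18*zt+k*yt).round(1) for k in(-46,46)],[proj("side",e-18*zt+k*yt).round(1) for k in(-46,46)])
print("H2 tips",[proj("top",e+12*zt+[0,0,30]+k*yt).round(1) for k in(-46,46)],[proj("side",e+12*zt+[0,0,30]+k*yt).round(1) for k in(-46,46)])
bg=cv2.imread("pics/top0.png");d=(g.astype(int).sum(2)<210).astype(np.uint8)
u,v=proj("top",e).round().astype(int)
print(u,v)
for row in d[v-35:v+45:2,u-45:u+45]: print("".join(".#"[x] for x in row))
E
```

```text
[ 591.  -166.5  328.8] [ 0.792 -0.225 -0.568] [ 0.169 -0.812  0.558]
H1 tips [array([334.2, 149.3]), array([373. , 136.1])] [array([359.9, 143.7]), array([374.9, 142.8])]
H2 tips [array([337.4, 136.5]), array([377. , 122.3])] [array([369.6, 140. ]), array([385.5, 138.9])]
355 137
..........................................................................................
..........................................................................................
..........................................................................................
..........................................................................................
..........................................................................................
..........................................................................................
..........................................................................................
..........................................................................................
..........................................................................................

[... 2120 characters left out ...]
..#################......####################..................
......##################...####################......##################...................
....###################.#########################...###################...................
...###################################################################....................
..##############.####################################################.....................
..############.....##################################################.....................
..############...###################################################......................
.#############.#######################################........#####.......................
```

The tips appear at (332,150) and (372,140), which matches the along-tool hypothesis (H1). So the tips sit about 24 mm behind the reported TCP when open and about 10 mm behind it at 62 mm. Next, the bezel approach.

```bash
cat >> h.py <<'E'
P0=D-21*n
def Rphi(phi): # tool z=-n, tool y at angle phi clockwise from up
    y=np.cos(phi)*up+np.sin(phi)*rt;z=-n;return R.from_matrix(np.c_[np.cross(y,z),y,z])
def q456(Rt,q1=-.117,q23=1.95):
    return ((R.from_euler("ZY",[q1,q23])).inv()*Rt).as_euler("ZYZ")-[0,0,np.pi/2]
E
python3 - <<'E'
from h import *
s=r.sense();print(s["qpos"].round(3),"check",q456(R.from_euler("xyz",s["tcp_rot"]),s["qpos"][0],s["qpos"][1:3].sum()).round(3))
for d in range(-180,180,30): print(d,q456(Rphi(np.radians(d))).round(2))
z=np.load("l.npz")
for nm,i in(("l",z["g"]),("0",cv2.imread("pics/top0.png"))):
    w=rectify(i,"top").astype(float);hub=np.array([133*272/260,142*272/260]);yy,xx=np.mgrid[:272,:272]
    for k,wt in(("red",w[...,2]-w[...,:2].max(2)),("blue",w[...,0]-w[...,2])):
        m=(wt>.35*wt.max())&(np.hypot(xx-136,yy-136)<125);dd=np.hypot(xx-hub[0],yy-hub[1]);m&=dd>40
        print(nm,k,m.sum(),np.degrees(np.arctan2(xx[m].mean()-hub[0],hub[1]-yy[m].mean())).round(1))
E
```

```text
[-2.770e-01 -9.400e-02  2.268e+00  1.000e-02  1.000e-03  8.150e-01] check [0.01  0.001 0.815]
-180 [0.52 1.44 1.06]
-150 [ 0.52  1.44 -4.7 ]
-120 [ 0.52  1.44 -4.18]
-90 [ 0.52  1.44 -3.65]
-60 [ 0.52  1.44 -3.13]
-30 [ 0.52  1.44 -2.6 ]
0 [ 0.52  1.44 -2.08]
30 [ 0.52  1.44 -1.56]
60 [ 0.52  1.44 -1.03]
90 [ 0.52  1.44 -0.51]
120 [0.52 1.44 0.01]
150 [0.52 1.44 0.54]
l red 1182 -87.3
l blue 348 40.5
0 red 1164 -87.5
0 blue 359 -0.0
```

```bash
python3 - <<'E'
from h import *
s=r.sense();Rm=R.from_euler("xyz",[np.pi,0,.468]);plan((600,-120,260),Rm)
Rt=Rphi(np.radians(110));R0=Rm
T=P0+150*n;print("then",R0.inv().apply(T-[600,-120,260])/1000,(R0.inv()*Rt).as_rotvec(degrees=True),T)
E
```

```text
delta m [-0.0114 -0.0746  0.0357] rot deg [ 37.56 -40.72   0.  ] rows>= 1.3
then [ 0.06118256 -0.06529994  0.0681018 ] [ 25.16398443  21.91887138 -56.32074918] [625.1467878  -34.12202225 191.8982044 ]
```

Request:
carry_out:
  delta_pos:
    - [-0.002,-0.012,0.006]
    - [-0.004,-0.025,0.012]
    - [-0.006,-0.037,0.018]
    - [-0.008,-0.05,0.024]
    - [-0.01,-0.062,0.03]
    - [-0.011,-0.075,0.036]
    - [-0.011,-0.075,0.036]
    - [-0.011,-0.075,0.036]
  rot:
    - [6.2,-6.8,0]
    - [12.5,-13.6,0]
    - [18.8,-20.3,0]
    - [25,-27.1,0]
    - [31.3,-33.9,0]
    - [37.6,-40.7,0]
    - [37.6,-40.7,0]
    - [37.6,-40.7,0]

```text
clock: 18.15
eef_pos: [599.7, -119.6, 259.1]
tcp_rot: [3.141, -0.001, 0.468]
contact_force: [-0.6, 0.3, -0.6]
opening: 1.0
grasp_force: 0.0
```

```bash
python3 - <<'E'
from h import *
s=r.sense();print(s["clock"],s["eef_pos"],s["tcp_rot"],s["qpos"].round(2));plan(P0+150*n,Rphi(np.radians(110)))
E
```

```text
18.15 [ 599.72750402 -119.6094408   259.12312783] [ 3.14123356e+00 -9.27827710e-04  4.68388652e-01] [-0.2   0.3   1.62  0.    1.23  0.9 ]
delta m [ 0.0612 -0.0648  0.0673] rot deg [ 25.2   21.89 -56.28] rows>= 1.8
```

Request:
carry_out:
  delta_pos:
    - [0.01,-0.01,0.01]
    - [0.02,-0.02,0.02]
    - [0.03,-0.03,0.03]
    - [0.04,-0.04,0.04]
    - [0.05,-0.05,0.05]
    - [0.061,-0.065,0.067]
    - [0.061,-0.065,0.067]
    - [0.061,-0.065,0.067]
  rot:
    - [3.9,3.4,-8.7]
    - [7.8,6.8,-17.4]
    - [11.7,10.2,-26]
    - [15.6,13.6,-34.7]
    - [19.4,16.9,-43.3]
    - [23.3,20.3,-52]
    - [25.2,21.9,-56.3]
    - [25.2,21.9,-56.3]

```text
clock: 19.15
eef_pos: [624.6, -34.4, 193.1]
tcp_rot: [-2.932, -0.521, 1.421]
contact_force: [-0.2, 0.6, 0.0]
opening: 1.003
grasp_force: 0.0
```

```bash
python3 - <<'E'
from h import *
r.grab_frame("top")
s=r.sense();print(s["clock"],s["eef_pos"],s["qpos"].round(2));plan(P0+150*n,Rphi(np.radians(110)));plan(P0+45*n,Rphi(np.radians(110)));plan(P0-4*n,Rphi(np.radians(110)))
E
```

```text
19.2 [624.71618963 -34.27729902 193.56004747] [-0.31  0.55  1.51  0.47  1.43 -0.37]
delta m [-0.0006  0.0007  0.0014] rot deg [ 0.12  0.05 -0.11] rows>= 0.0
delta m [-0.0006  0.0005  0.1064] rot deg [ 0.12  0.05 -0.11] rows>= 1.7
delta m [-0.0005  0.0004  0.1554] rot deg [ 0.12  0.05 -0.11] rows>= 2.5
```

Request:
carry_out:
  delta_pos:
    - [0,0,0.04]
    - [0,0,0.08]
    - [0,0,0.105]
    - [0,0,0.125]
    - [0,0,0.135]
    - [0,0,0.143]
    - [0,0,0.147]
    - [0,0,0.147]
  rot:
    - [0,0,0]
    - [0,0,0]
    - [0,0,0]
    - [0,0,0]
    - [0,0,0]
    - [0,0,0]
    - [0,0,0]
    - [0,0,0]

```text
clock: 20.2
eef_pos: [605.3, 41.4, 68.6]
tcp_rot: [-2.931, -0.522, 1.422]
contact_force: [-0.6, 0.6, 0.9]
opening: 0.993
grasp_force: 0.0
```

```bash
python3 - <<'E'
from h import *
for i in range(3): g=r.grab_frame("top")
f=r.grab_frame("side")
s=r.sense();e=s["eef_pos"];Rt=R.from_euler("xyz",s["tcp_rot"]);zt=Rt.apply([0,0,1]);yt=Rt.apply([0,1,0])
print(s["clock"],e,s["contact_force"],s["opening"]);plan(P0-4*n,Rphi(np.radians(110)))
for c,im in(("top",g),("side",f)):
    print(c,"tips",[proj(c,e-24*zt+k*yt).round(1) for k in(-55,-42,42,55)],"dial",proj(c,D))
    u,v=proj(c,D).round().astype(int);q=im.astype(int).sum(2)
    for row in q[v-24:v+26:2,u-32:u+33]: print("".join("#=:."[min(x//110,3)] for x in row))
E
```

```text
20.4 [605.36223695  41.28775754  68.75189248] [-0.31653301 -0.23902302  0.66299377] 0.9994905066540953
delta m [-0.0008  0.0003  0.0083] rot deg [ 0.01 -0.03  0.01] rows>= 0.1
top tips [array([271.5, 170.3]), array([271.7, 165.4]), array([273.6, 134.3]), array([273.8, 129.6])] dial [271.81869634 150.45567091]
..............::.::::::::::::::::===##############===::::::::::::
::::::::::::::::::::::::::::::::=====############====::::::::::::
::::::::::::::::::::::::::::::::==#################==::::::::::::
:::::::::::::::::::::::::::::==####################::::::::::::::
=:::::::::::::::::::::::::::::=====###############==:::::::::::::
:::::::::::::::::::::::::::::::=========##########=::::::::::::::
::::::::::::::::::::::::::::====#=======#########==::::::::::::::
:::::::::::::::::::::::::=#=::.:===##==#########==:::::::::::::..
::::::::::::::::::::::===::....::::::==#########=:::::::::::::...
::::::::::::::::::::====......:::::::::=#######=:::::::::::=.....
:::::::::::::::::::=###:.:=:..:::::::::=######=::::::::::::......
::::::::::::::::::=##==:....:==:::::::=#######=::::::::::......
[... 1946 characters left out ...]
==:::::::::::::===========::............
=======================###===::::::::================:...........
###=======================###=========================:..........
#=###===========================#======================::........
######=#==================================================:......
==######=#==============================================##=......
:==###=##=#=========================================##=###=:.....
:::===#=###====================================##########==::::::
::::==######============================#===######=#====:::::::::
::::::==####=====================================::::::::::::::::
:::::::==######==============#=============::::::::::::::::::::::
```

Request:
carry_out:
  delta_pos:
    - [-0.001,0,0.003]
    - [-0.001,0,0.006]
    - [-0.001,0,0.008]
    - [-0.001,0,0.008]
  rot:
    - [0,0,0]
    - [0,0,0]
    - [0,0,0]
    - [0,0,0]

```text
clock: 20.9
eef_pos: [603.7, 44.9, 61.0]
tcp_rot: [-2.93, -0.522, 1.422]
contact_force: [0.1, -0.2, -0.5]
opening: 1.003
grasp_force: 0.0
```

Request:
carry_out:
  delta_pos:
    - [0,0,0]
    - [0,0,0]
    - [0,0,0]
    - [0,0,0]
    - [0,0,0]
    - [0,0,0]
  rot:
    - [0,0,0]
    - [0,0,0]
    - [0,0,0]
    - [0,0,0]
    - [0,0,0]
    - [0,0,0]
  claw: 0.058
  grip_force: 20

```text
clock: 21.65
eef_pos: [606.0, 44.2, 61.7]
tcp_rot: [-2.935, -0.521, 1.423]
contact_force: [4.7, -2.3, 0.8]
opening: 0.736
grasp_force: 23.5
```

```bash
python3 - <<'E'
from h import *
s=r.sense();print(s["eef_pos"],s["contact_force"],s["wrist_torque"],s["opening"]*85.4,s["grasp_force"],s["qpos"].round(2));plan(P0-4*n,Rphi(np.radians(110)))
E
```

```text
[605.95525996  44.16108445  61.70940124] [ 4.69354679 -2.25810891  0.76971242] [-0.45655497 -0.91050577 -0.50150875] 62.82088194837428 23.505688458681107 [-0.21  0.65  1.67  0.55  1.15 -0.43]
delta m [ 0.0002 -0.0014  0.0009] rot deg [0.22 0.   0.03] rows>= 0.0
```

Request:
carry_out:
  delta_pos:
    - [0,0.002,0]
    - [0,0.002,0]
    - [0,0.002,0]
    - [0,0.002,0]
    - [0,0.002,0]
    - [0,0.002,0]
    - [0,0.002,0]
    - [0,0.002,0]
  rot:
    - [0,0,4]
    - [0,0,12]
    - [0,0,21]
    - [0,0,30]
    - [0,0,39]
    - [0,0,48]
    - [0,0,56]
    - [0,0,64]

```text
clock: 22.65
eef_pos: [607.4, 43.3, 61.0]
tcp_rot: [-2.588, -0.055, 0.341]
contact_force: [3.1, -6.7, -0.5]
opening: 0.735
grasp_force: 23.7
```

```bash
python3 - <<'E'
from h import *
r.grab_frame("top");r.grab_frame("top")
s=r.sense();print(s["eef_pos"],s["contact_force"],s["wrist_torque"],s["opening"]*85.4,s["grasp_force"],s["qpos"].round(2));plan(P0-4*n,Rphi(np.radians(110+128)))
E
```

```text
[607.37518978  43.29397103  60.94226945] [ 3.06350277 -6.26359507  0.7299047 ] [-1.14618342 -0.52016576 -0.2347537 ] 62.73917138434556 23.677344024181366 [-0.21  0.66  1.66  0.54  1.15  0.69]
delta m [-0.0022 -0.0023  0.0009] rot deg [ 0.07 -0.19 63.82] rows>= 0.1
```

Request:
carry_out:
  delta_pos:
    - [0,0,0]
    - [0,0,0]
    - [0,0,0]
    - [0,0,0]
    - [0,0,0]
    - [0,0,0]
    - [0,0,0]
    - [0,0,0]
  rot:
    - [0,0,6]
    - [0,0,15]
    - [0,0,24]
    - [0,0,33]
    - [0,0,42]
    - [0,0,51]
    - [0,0,60]
    - [0,0,64]

```text
clock: 23.75
eef_pos: [607.0, 41.8, 60.1]
tcp_rot: [-2.825, 0.462, -0.684]
contact_force: [1.6, -14.1, -2.3]
opening: 0.74
grasp_force: 23.8
```

Request:
carry_out:
  delta_pos:
    - [0,0,0]
    - [0,0,0]
    - [0,0,0]
    - [0,0,0]
    - [0,0,0]
    - [0,0,-0.01]
    - [0,0,-0.04]
    - [0,0,-0.09]
  rot:
    - [0,0,0]
    - [0,0,0]
    - [0,0,0]
    - [0,0,0]
    - [0,0,0]
    - [0,0,0]
    - [0,0,0]
    - [0,0,0]
  claw: 0.0854

```text
clock: 24.75
eef_pos: [617.0, -1.5, 137.3]
tcp_rot: [-2.823, 0.469, -0.679]
contact_force: [0.5, 0.8, -0.5]
opening: 0.999
grasp_force: 0.0
```

Request:
carry_out:
  delta_pos:
    - [0,0,-0.06]
    - [0,0,-0.12]
    - [0,0,-0.17]
    - [0,0,-0.2]
    - [0,0,-0.2]
    - [0,0,-0.2]
  rot:
    - [0,0,0]
    - [0,0,0]
    - [0,0,0]
    - [0,0,0]
    - [0,0,0]
    - [0,0,0]

```text
clock: 25.5
eef_pos: [644.3, -103.8, 305.8]
tcp_rot: [-2.822, 0.468, -0.679]
contact_force: [0.4, 1.0, -0.1]
opening: 0.998
grasp_force: 0.0
```

```bash
cat > meas.py <<'E'
from h import *
for nm in("top","side"):
  for i in range(2):
    g=r.grab_frame(nm)
    w=rectify(g,nm).astype(float);hub=np.array([139.,148.5]);yy,xx=np.mgrid[:272,:272]
    for k,wt in(("red",w[...,2]-w[...,:2].max(2)),("blue",w[...,0]-w[...,2])):
        m=(wt>.35*wt.max())&(np.hypot(xx-136,yy-136)<125);dd=np.hypot(xx-hub[0],yy-hub[1]);m&=dd>40
        if m.sum(): print(nm,k,round(wt.max()),m.sum(),np.degrees(np.arctan2(xx[m].mean()-hub[0],hub[1]-yy[m].mean())).round(1),"r",(np.hypot(xx[m].mean()-hub[0],hub[1]-yy[m].mean())/4).round(1))
    d=[(np.round(x["box"]).tolist(),round(x["p"],2)) for x in r.recognise("dish",nm)[:1]];print(nm,d)
s=r.sense();print(s["clock"],s["eef_pos"],s["qpos"].round(2),s["contact_force"])
cv2.imwrite("pics/meas.png",g)
E
python3 meas.py
```

```text
top red 88 807 39.5 r 28.4
top blue 94 320 40.8 r 16.0
top [([202.0, 150.0, 226.0, 177.0], 0.61)]
top red 86 813 39.5 r 28.5
top blue 92 314 40.8 r 16.0
top [([201.0, 150.0, 227.0, 174.0], 0.62)]
side red 36 1072 33.8 r 29.5
side [([326.0, 131.0, 344.0, 150.0], 0.66)]
side red 33 1146 33.4 r 29.5
side [([329.0, 132.0, 345.0, 148.0], 0.78)]
25.9 [ 644.80431826 -103.77356914  306.2833928 ] [-0.39  0.53  1.29  0.44  1.68  1.9 ] [-0.12927602  0.23551053  0.59758922]
```

```bash
python3 - <<'E'
from h import *
for src in("now","0"):
    g=np.mean([r.grab_frame("top").astype(float) for _ in range(4)],0).astype(np.uint8) if src=="now" else cv2.imread("pics/top0.png")
    w=rectify(g,"top").astype(float);yy,xx=np.mgrid[:272,:272]
    b=w[...,0]-w[...,2];b[np.hypot(xx-136,yy-136)>115]=0;m=b>.4*b.max()
    vx,vy,x0,y0=cv2.fitLine(np.c_[xx[m],yy[m]].astype(np.float32),cv2.DIST_L2,0,.01,.01).ravel()
    if vy>0: vx,vy=-vx,-vy
    hm=cv2.GaussianBlur(b,(0,0),7);hy,hx=np.unravel_index(hm.argmax(),hm.shape)
    print(src,"pointer dir",np.degrees(np.arctan2(vx,-vy)).round(1),"hub",hx,hy)
    d=w[...,2]-w[...,:2].max(2)
    for lo,hi in((20,24),(24,28),(28,33)):
        rr=np.hypot(xx-hx,yy-hy)/4;k=(d>.35*d.max())&(rr>lo)&(rr<hi)
        if k.sum():
            mx,my=np.average(xx[k],weights=d[k]),np.average(yy[k],weights=d[k])
            print(lo,k.sum(),"ang from hub",np.degrees(np.arctan2(mx-hx,hy-my)).round(1),"perp off line mm",((-(mx-x0)*vy+(my-y0)*vx)/4).round(2))
E
```

```text
now pointer dir 41.5 hub 139 147
20 70 ang from hub 33.9 perp off line mm -3.11
24 285 ang from hub 38.2 perp off line mm -1.58
28 448 ang from hub 41.6 perp off line mm 0.02
0 pointer dir 0.1 hub 139 146
20 331 ang from hub -85.9 perp off line mm -22.02
24 366 ang from hub -88.0 perp off line mm -26.0
28 507 ang from hub -91.2 perp off line mm -29.89
```

```bash
python3 - <<'E'
from h import *
from scipy.optimize import least_squares
g=np.mean([r.grab_frame("top").astype(float) for _ in range(4)],0);f=np.mean([r.grab_frame("side").astype(float) for _ in range(6)],0)
np.savez("now.npz",f=f,g=g);z=np.load("l.npz")
w=rectify(g.astype(np.uint8),"top").astype(float)
for y in range(20,160,5): print("".join("B" if w[y,x,0]-w[y,x,2]>25 else "R" if w[y,x,2]-w[y,x,:2].max()>25 else "#" if w[y,x].mean()<70 else "." for x in range(125,262,3)))
def cen(im,c,kind):
    im=im.astype(float);u,v=proj(c,D).round().astype(int);q=im[v-18:v+18,u-20:u+20];yy,xx=np.mgrid[v-18:v+18,u-20:u+20]
    d=q[...,2]-q[...,:2].max(2) if kind=="r" else q[...,0]-q[...,2]
    d=cv2.GaussianBlur(d,(0,0),1.0 if kind=="r" else 1.6);d-=np.median(d)
    py,px=np.unravel_index(d.argmax(),d.shape);k=(np.hypot(xx-xx[0,px],yy-yy[py,0])<(5 if kind=="r" else 2))&(d>.4*d.max())
    return np.array([np.average(xx[k],weights=d[k]),np.average(yy[k],weights=d[k])])
for nm,(F,G) in dict(before=(z["f"],z["g"]),now=(f,g)).items():
    M={c:(cen(i,c,"r"),cen(i,c,"b")) for c,i in(("side",F),("top",G))}
    def res(p):
        X=D+p[1]*(np.cos(p[0])*up+np.sin(p[0])*rt)+p[2]*n
        return np.r_[tuple((proj(c,X)-proj(c,D))-(M[c][0]-M[c][1]) for c in M)]
    s=least_squares(res,[-1.5 if nm=="before" else .7,26,1]);print(nm,np.degrees(s.x[0]).round(1),s.x[1:].round(1),s.fun.round(2),{c:[x.round(1) for x in M[c]]+[proj(c,D).round(1)] for c in M})
E
```

```text
##############################................
#################################.............
########.#########################............
###..........######################...........
....................################..........
........................######RRR####.........
.........................##RRRRRRR####........
........................RRRRRRRRRRRR###.......
......................RRRRRRRRRRRRRR####......
.....................RRRRRRRRRRRRRRR#####.....
....................RRRRR###RRRRRRR#######....
....................RRR####........#######....
......................###BB..........######...
.....................BBB..............######..
....................BBBB...............######.
..................BBBBB.................#####.
.................BBBB...................######
................BBBB....................######
..............BBBBB.....................######
.............BBB.........................#####
............BBB...........................####
...........BBB............................####
.......BBBB................................###
.BBBBBBBBBB................................###
BBBBBBBBBBB................................###
BBBBBBBBBBB................................###
BBBBBBBBBB.................................###
BBBBBBBBBB.................................###
before -91.4 [27.9 -0.6] [ 0.41 -0.04 -0.05  0.32] {'side': [array([347.4, 175.6]), array([355.3, 173. ]), array([355. , 173.6])], 'top': [array([275.2, 159.9]), array([272.1, 149.9]), array([271.8, 150.5])]}
now 40.5 [27.7  0.6] [-0.07  0.01  0.01 -0.05] {'side': [array([357.5, 165.8]), array([355., 173.]), array([355. , 173.6])], 'top': [array([263.1, 144.3]), array([272.2, 149.9]), array([271.8, 150.5])]}
```

The rectified dial shows the pointer tip inside the red mark: mark at about 40.5° from the two-view fit, pointer at about 41°. The dish stands on the pan and the arm is clear, so I'm handing in.

```bash
python3 -c "
from rig import r
print(r.sign_off())"
```

```text
the job is handed in; nothing more can be done
None
```

The dish stands upright in the middle of the pan, and I turned the bezel until the red zero mark lay at the pointer's tip, within about 1° as measured from the images; I then withdrew the arm clear and handed the job in.

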